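# Refill a ribbon stand and find the thread hand of the next cap

### The arm

A 7-joint arm with a two-finger parallel gripper is mounted at the origin on a cart in front of the work surface, level with it; the furniture and walls round the work are solid. World frame = base frame: x ahead of the robot, y to its left, z up, the work surface at z = 0. Lengths are in mm, angles in rad, forces in N, time in s.
With the tool pointing down it reaches from about 425 to 925 mm from the base axis. Payload 6.8 kg.
Tool frame: the origin (TCP) lies on the centre line of the jaws, within the pads' length; the fingertips stand ctrl.tip_reach ahead of it and the grasp point (between the pads) lies 2 mm behind it (ctrl.tip_reach is the distance from the TCP to the fingertips, in mm); z points along the fingers, x is the direction in which the jaws open and shut, and the axes are right-handed (so a half turn about z gives the same grasp; the last joint's range is limited). The gripper opens to 88 mm and grips with 3 to 60 N. Pads are 20 mm wide; open, the fingers measure 115 mm over their backs; the gripper's body (75 mm by 178 mm) begins 61 mm behind the grasp point.
Start: joints at [-1.354, 0.477, 0.022, 1.555, -0.011, 1.109, -0.083], TCP at [215.402, 639.726, 239.664] pointing down, gripper open.
Joint ranges: [-2.96, 2.96], [-0.34, 2.1], [-1.41, 1.46], [0.24, 2.44], [-1.37, 4.51], [0.17, 1.92], [-2.96, 2.96]. Speed limits (rad/s): [2.39, 2.39, 3.14, 3.14, 3.14, 3.14, 3.14].

### API

Orientations are given as a unit quaternion [w, x, y, z].
In Python, from rig import ctrl gives the robot as it stands.
- The arm moves only by the tool jog_arm, never from a script. Its argument "commands" is a list of rows, each a list of 7 numbers: the shift along the tool's x, y, z in units of 250 mm (1.0 is 250 mm), then the turn, a rotation vector about the tool's x, y, z in units of pi/4 rad (1.0 is pi/4 rad), then the closure, from 0 (fully open) to 1 (shut). In form: [[x, y, z, rx, ry, rz, hand], ...]. A call has 1 to 12 rows; each row is the pose to reach, as a shift and turn from the pose measured when the call began, along the tool's axes at that moment; what a row does not reach only later rows make up. A row lasts 1/10 s, in which the tool goes at most 50 mm and 8.59 degrees, less where a joint would pass 70% of its speed; a pose out of reach is approached as far as the arm can. A call with a number of a shift or a turn outside -1 to 1 is refused whole. A call with a gripper value outside its range is refused whole. The fingers move at their own pace and stop on an object; the grip force is fixed at half the most. Time passes only in rows, so rows that repeat a pose let the fingers close. It gives the time, the measured TCP pose, the force and the opening at its end, in the units of the state.
- ctrl.state(): the state, without advancing time (a new reading comes with each control period).
- ctrl.camera(name): name is "scene" or "top" or "wrist"; returns (picture, depth): 384x512x3 uint8, red, green, blue; 384x512 float32, mm along the optical axis (not along the pixel's ray), 0 where there is no reading.
- ctrl.camera_model(name): a dict with "fov_y" (degrees; the focal length in pixels is half the picture's height over the tangent of half this angle, whatever the lens; pixels are square), "cx", "cy" (the principal point, pixels), "world_to_cam" (4x4, takes a point from world to camera coordinates). Camera axes: x right, y down, z forward; pixel columns grow to the right and rows downward; lengths in mm; the calibration is good to about 2 mm. A picture is of the moment at which its call begins: read the wrist's pose just before it. camera_model takes no time and is no camera call; for the wrist camera it gives the pose at the moment of the call.
- ctrl.sign_off(): hands the job in, once; it reports no verdict.
The state is a dict: "time_s": time; "qpos": joint angles; "joint_velocities": joint speeds; "joint_efforts": joint torques, N m; "tool_pos": TCP position; "tcp_rot": TCP orientation; "wrist_force": force on the tool from outside, world axes, zero at the start; "ft_torque": the same for the moment, N m; "opening": opening from 0.0 (shut) to 1.0 (fully open).
Only numpy, scipy, OpenCV 4.12 (cv2) and the standard library are available. Lean on these libraries where they do the work, as an engineer would, in place of code of your own. Each camera call takes 0.05 s, during which the arm holds its last target. There are 200 camera calls.

### The job

To change ribbons at the wrapping counter, first slip the gold reel right down onto the bare spindle and let go of it. Then take the screw cap off the spindle that carries the red reel: its thread may be right-handed or left-handed and you cannot see which, so try it both ways; finish holding the cap in the gripper, upright and lifted well clear above the spindle so that I can pull the red reel off. Leave the white reel with its cap shut, the red reel on its spindle and the spare cap where it lies.

Things in the scene. Friction and masses are not known exactly. Their poses are not given: they have to be found in the camera images.
- reel_gold: loose ribbon reel with gold ribbon between kraft-brown flanges, standing flat on the counter: 56 mm diameter, 28 mm high, bore 28 mm right through, about 60 g; origin at the centre of its underside, z up along the bore
- stand_bare: fixed stand without reel: black base 76 mm across, 12 mm high; upright steel spindle 24 mm thick to a chamfered shoulder 42 mm above the counter, then a narrower head with thread ribs (23 mm across) to 60 mm. Origin: centre of the base's underside, z up the spindle. A reel is home lying on the base, underside at 12 mm. Its visible thread tells nothing of the other stands: they come in both hands
- reel_red: reel like the gold one but with red ribbon, loose on the spindle of an identical fixed stand (its underside 12 mm, its top 40 mm above the counter) and kept there by cap_red; origin at the centre of its underside
- cap_red: fluted round dark-wood screw cap with a brass disc on top, shut on the spindle above the red reel: 30 mm high, its upper 13 mm a round grip 40 mm wide, below that a 37 mm skirt; about 60 g; origin at the centre of its underside, 43 mm above the counter when shut (top at 73 mm, spindle head inside it up to 60 mm), z up. Nothing outside shows its thread hand
- cap_red_grip (a point): middle of that cap's grip, 23.5 mm above its underside. Two-start quick thread: turned the right way by 1.15 to 2.0 rad (a stop follows) the cap lifts straight off; before that it cannot be pulled off. The wrong way it goes solid within 0.4 rad. Till a stop it turns with hardly any torque. Right-hand threads loosen counter-clockwise seen from above, left-hand clockwise; either may occur
- reel_white: reel like the red one but with cream-white ribbon, on a third identical fixed stand under cap_white; origin at the centre of its underside; to be left alone
- cap_white: cap like cap_red, shut on the spindle above the white reel; origin at the centre of its underside, 43 mm above the counter; to be left shut
- cap_spare: the bare stand's own cap, like the others, lying loose upside down on the counter behind the stands; origin at the centre of its skirt's end, now on top 30 mm above the counter, its z axis pointing down; to be left alone
Not all that is in view belongs to the job. What is shaped like the cap_white but purple or turquoise is not meant.

How it is judged:
By the outcome, as a careful person would: the job done as asked, in the order asked, and still so for the second after the job is handed in, while the arm keeps its last pose, push and grip.
It also fails if it takes over 61 s, if anything falls off the work surface, if the arm or the gripper's body presses on something with over 40 N, if the wrist force passes 120 N, or if a joint passes its speed limit or range.

## Working session

There is one attempt and no reset: what is moved stays moved. The work goes in short steps, Python scripts to look and compute and a tool call to move; the robot and the scene stay as the last step left them, time stands still between calls to the robot, and variables do not carry over. Pictures are saved under pics/ and viewed, about 8 in all and at most 12, crops included, and the job is handed in when it is done.

Besides the shell and the picture viewer there is one more tool, called after "Request:" as a command line: name --pt "numbers of a row" for each row, then --argument value for the rest. jog_arm: Moves the arm, as the interface text tells. Its arguments: {"type":"object","properties":{"commands":{"type":"array"}},"required":["commands"]}

```bash
mkdir -p pics; ls; python3 - <<'E'
from rig import ctrl
import cv2,numpy as np
s=ctrl.state();print(s,ctrl.tip_reach)
for n in("scene","top"):
    p,d=ctrl.camera(n);cv2.imwrite(f"pics/{n}0.png",p[:,:,::-1]);np.save(f"{n}0.npy",d)
    m=ctrl.camera_model(n);print(n,m)
E
```

```text
pics
{'time_s': 0.0, 'qpos': array([-1.35410608,  0.47782033,  0.02232629,  1.55641396, -0.01149149,
        1.10928878, -0.0830839 ]), 'joint_velocities': array([-3.73611797e-04,  3.39129870e-04,  9.55190498e-05,  5.61619636e-04,
        5.25888728e-04,  6.44417595e-04,  2.16882828e-05]), 'joint_efforts': array([ 1.01455647e-03, -5.82850850e+01,  1.53507762e+00, -2.72615004e+01,
       -5.43703430e-02,  1.69666117e-02,  1.51351742e-04]), 'tool_pos': array([215.22755787, 639.18108097, 238.68369929]), 'tcp_rot': array([ 5.79408305e-04,  8.12113883e-01,  5.83498268e-01, -6.90235775e-04]), 'wrist_force': array([ 0.19063234, -0.70738669,  1.08715782]), 'ft_torque': array([-0.01495293, -0.0175412 , -0.00210696]), 'opening': 0.9975043225251363} 17.0
scene {'fov_y': 54.830265381378766, 'cx': 250.39973159355384, 'cy': 191.41541366249183, 'world_to_cam': array([[ 6.07436143e-01, -7.94344426e-01,  6.18587216e-03,
        -2.13932719e+02],
       [-5.51223034e-01, -4.27102567e-01, -7.16754187e-01,
         3.76496841e+02],
       [ 5.71991695e-01,  4.31972604e-01, -6.97298480e-01,
         5.64414112e+02],
       [ 0.00000000e+00,  0.00000000e+00,  0.00000000e+00,
         1.00000000e+00]])}
top {'fov_y': 46.39943158860502, 'cx': 256.523972713994, 'cy': 195.2536549554008, 'world_to_cam': array([[ 2.74349922e-02, -9.99383981e-01, -2.18855921e-02,
         1.18635543e+02],
       [-9.93111178e-01, -2.47546638e-02, -1.14531193e-01,
         5.23106538e+02],
       [ 1.13918870e-01,  2.48769885e-02, -9.93178547e-01,
         8.47424292e+02],
       [ 0.00000000e+00,  0.00000000e+00,  0.00000000e+00,
         1.00000000e+00]])}
```

View pics/scene0.png

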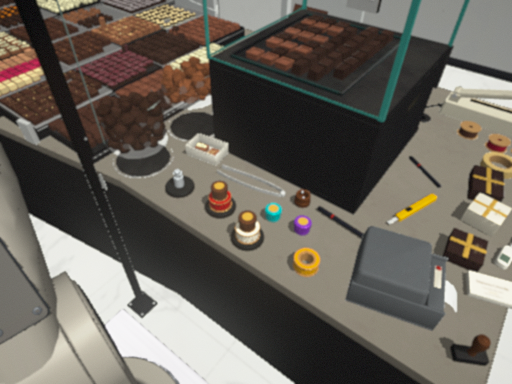

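View pics/top0.png

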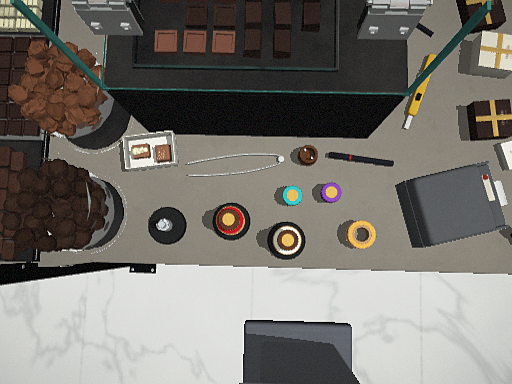

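Top view: the gold reel is at (361,235), the bare stand at (167,225), red at (231,221), white at (287,240) and the spare cap at (308,155). Purple (330,192) and turquoise (292,195) are decoys. A black pole with its foot at about (142,268) stands between the arm's start and the work.

```bash
cat > h.py <<'E'
from rig import ctrl
import cv2,numpy as np
from scipy.spatial.transform import Rotation as R
def cloud(n,d=None,m=None):
    m=m or ctrl.camera_model(n)
    if d is None: d=ctrl.camera(n)[1]
    f=192/np.tan(np.radians(m["fov_y"]/2))
    v,u=np.mgrid[:384,:512]
    c=np.stack([(u-m["cx"])/f*d,(v-m["cy"])/f*d,d,np.ones_like(d)],-1)
    return (c@np.linalg.inv(m["world_to_cam"]).T)[...,:3]
def Rt():
    s=ctrl.state();q=s["tcp_rot"];return s,R.from_quat([q[1],q[2],q[3],q[0]])
E
python3 - <<'E'
from h import *
np.set_printoptions(precision=1,suppress=True)
P=cloud("top",np.load("top0.npy"))
for n,(u,v) in dict(gold=(361,235),bare=(164,225),red=(230,220),white=(287,240),spare=(308,155),turq=(292,195),purp=(330,192)).items():
    w=P[v-22:v+23,u-22:u+23].reshape(-1,3)
    for lo,hi in((8,18),(22,34),(36,50),(50,64),(66,80)):
        q=w[(w[:,2]>lo)&(w[:,2]<hi)]
        if len(q)>15:print(n,lo,hi,len(q),q.min(0),q.max(0),(q.min(0)+q.max(0))/2)
print("counter",P[262,300],P[262,180],"reg",P[200,460],"case",P[100,250],P[60,250])
for u in(5,30,60,90,120,130,142,150):print("pole",u,[P[v,u].round() for v in (264,268,272)])
S=cloud("scene",np.load("scene0.npy"))
for u,v in((40,20),(70,110),(100,190),(125,270),(140,303)):
    w=S[v,u-8:u+9];print("spole",u,v,w[[0,4,8,12,16]].round())
E
```

```text
gold 8 18 28 [428.1 -86.9   8.4] [462.1 -47.8  17.7] [445.1 -67.3  13. ]
gold 22 34 500 [422.5 -99.7  22.1] [476.9 -45.   33.2] [449.7 -72.4  27.7]
bare 8 18 940 [419.9 274.1   8.1] [494.1 348.3  17.8] [457.  311.2  12.9]
bare 22 34 16 [445.4 299.4  22.3] [466.9 310.8  34. ] [456.1 305.1  28.2]
bare 36 50 49 [446.5 299.6  38.3] [467.9 317.1  49.5] [457.2 308.3  43.9]
bare 50 64 79 [447.9 299.7  50.2] [467.3 322.4  63.7] [457.6 311.   56.9]
red 8 18 444 [433.1 146.2   8. ] [505.6 218.7  17.4] [469.4 182.4  12.7]
red 36 50 283 [442.2 156.6  36.3] [496.6 209.3  44.3] [469.4 183.   40.3]
red 66 80 353 [450.5 162.8  67.3] [488.2 202.1  77.8] [469.4 182.4  72.6]
white 8 18 461 [396.9  35.9   8.1] [470.4 109.6  17.2] [433.6  72.8  12.6]
white 36 50 294 [407.1  44.5  36.8] [460.8  98.3  45.7] [434.   71.4  41.3]
white 66 80 357 [415.   52.4  69.6] [453.7  91.3  77.9] [434.3  71.8  73.7]
spare 8 18 203 [585.2 -13.5   8. ] [646.6  76.4  17.9] [615.9  31.5  13. ]
spare 22 34 235 [586.8 -11.4  22.2] [646.5  77.1  33.9] [616.7  32.9  28. ]
spare 36 50 30 [644.6  -9.   36. ] [646.   69.4  42.3] [6
[... 937 characters left out ...]
.,  557., -725.])]
pole 150 [array([ 347.,  529., -721.]), array([ 333.,  529., -724.]), array([ 318.,  528., -726.])]
spole 40 20 [[ 353.  539.  399.]
 [ 362.  544.  395.]
 [ 372.  549.  391.]
 [ 767. 1399.   97.]
 [ 783. 1399.   92.]]
spole 70 110 [[347. 552. 195.]
 [352. 542. 196.]
 [360. 541. 193.]
 [372. 549. 184.]
 [481. 766.  48.]]
spole 100 190 [[ 347.  565.  -72.]
 [ 349.  544.  -61.]
 [ 359.  543.  -68.]
 [ 406.  624. -152.]
 [ 411.  608. -147.]]
spole 125 270 [[ 403.  780. -737.]
 [ 412.  761. -730.]
 [ 347.  561. -471.]
 [ 353.  542. -460.]
 [ 366.  542. -477.]]
spole 140 303 [[ 335.  591. -722.]
 [ 345.  578. -722.]
 [ 347.  547. -690.]
 [ 360.  542. -703.]
 [ 375.  539. -721.]]
```

```bash
python3 -c "
import cv2
a=cv2.imread('pics/top0.png')[135:285,120:400];cv2.imwrite('pics/c1.png',cv2.resize(a,None,fx=2.8,fy=2.8,interpolation=3))"
```

```text
(no output)
```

View pics/c1.png

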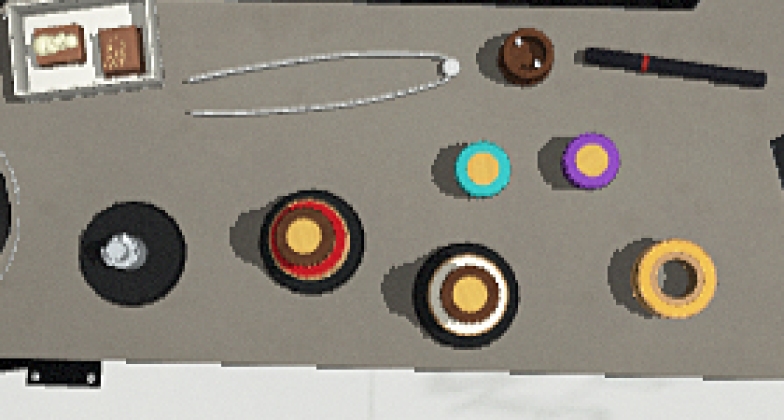

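The crop confirms it: dark-wood cap with brass disc on the red reel at top (230,220), the same on the white reel at (287,240), bare spindle at about (164,225), and the gold reel empty at (361,235). The pole stands at (357,548), so I retract inside it first and then swing.

Request:
jog_arm --pt "-0.4 0 0 0 0 0 0" --pt "-0.8 0 0 0 0 0 0" --pt "-0.8 0 0 0 0 0 0" --pt "-0.8 0 0 0 0 0 0" --pt "-0.8 0 0 0 0 0.1 0" --pt "-0.8 0.1 0 0 0 0.3 0" --pt "-0.9 0.3 0 0 0 0.5 0" --pt "-0.96 0.5 0 0 0 0.7 0" --pt "-0.96 0.6 0 0 0 0.9 0" --pt "-0.96 0.6 0 0 0 1 0" --pt "-0.96 0.6 0 0 0 1 0"

```text
time_s: 1.2
tool_pos: [281.5, 363.2, 239.0]
tcp_rot: [0.001, 0.974, 0.227, -0.0]
wrist_force: [-1.0, -0.2, -0.3]
opening: 0.998
```

Request:
jog_arm --pt "0 0.2 0 0 0 0.1 0" --pt "0 0.4 0 0 0 0.2 0" --pt "0 0.6 0 0 0 0.35 0" --pt "0 0.8 0 0 0 0.5 0" --pt "0 1 0 0 0 0.6 0" --pt "0 1 0 0 0 0.7 0" --pt "0 1 0 0 0 0.7 0"

```text
time_s: 1.9
tool_pos: [391.8, 138.5, 239.4]
tcp_rot: [0.001, 0.999, -0.046, -0.0]
wrist_force: [0.3, 0.6, -0.7]
opening: 1.0
```

Request:
jog_arm --pt "0.1 0.2 0 0 0 0 0" --pt "0.15 0.4 0.05 0 0 0 0" --pt "0.2 0.6 0.1 0 0 0 0" --pt "0.31 0.82 0.16 0 0 0 0" --pt "0.31 0.82 0.16 0 0 0 0" --pt "0.31 0.82 0.16 0 0 0 0"

```text
time_s: 2.5
tool_pos: [450.4, -74.4, 198.9]
tcp_rot: [0.002, 0.999, -0.045, -0.001]
wrist_force: [-0.9, 1.2, -0.3]
opening: 1.004
```

```bash
python3 - <<'E'
from h import *
np.set_printoptions(precision=2,suppress=True)
s,r=Rt();m=ctrl.camera_model("wrist");p,d=ctrl.camera("wrist")
cv2.imwrite("pics/w1.png",p[:,:,::-1]);np.save("w1.npy",d)
print(s["tool_pos"],s["qpos"]);print(m)
C=np.linalg.inv(m["world_to_cam"]);print("cam in tool",r.inv().apply(C[:3,3]-s["tool_pos"]),r.inv().apply(C[:3,2]))
P=cloud("wrist",d,m).reshape(-1,3)
q=P[(P[:,2]>22)&(P[:,2]<36)&(abs(P[:,0]-450)<60)&(abs(P[:,1]+72)<50)]
print(len(q),q.min(0),q.max(0))
if len(q)>50:
    x,y=q[:,0],q[:,1];print(cv2.minEnclosingCircle(q[:,:2].astype(np.float32)))
E
```

```text
[450.41 -74.39 198.92] [-0.58  0.19  0.69  2.14 -0.15  0.87  0.11]
{'fov_y': 62.85744957249923, 'cx': 252.50353636095153, 'cy': 191.82854052194006, 'world_to_cam': array([[   1.  ,   -0.09,   -0.  , -455.2 ],
       [  -0.09,   -0.96,    0.27,  -53.91],
       [  -0.03,   -0.27,   -0.96,  342.23],
       [   0.  ,    0.  ,    0.  ,    1.  ]])}
cam in tool [   0.17  -75.08 -144.56] [0.   0.27 0.96]
1700 [422.29 -99.27  22.08] [477.25 -43.89  29.73]
((449.8044738769531, -71.6334457397461), 27.838369369506836)
```

View pics/w1.png

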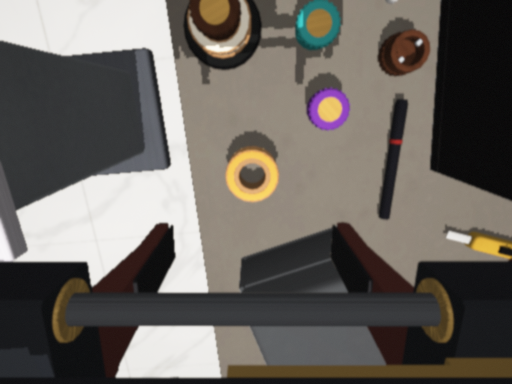

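Wrist view: the gold reel is at (252,175), standing free. The register is close at (290,290), so I check its clearance to the gripper body.

```bash
python3 - <<'E'
from h import *
np.set_printoptions(precision=1,suppress=True)
P=cloud("top",np.load("top0.npy")).reshape(-1,3)
W=P[(P[:,2]>60)&(P[:,2]<140)&(P[:,1]<-90)&(P[:,1]>-260)&(P[:,0]<620)]
for x in range(400,620,15):
    q=W[abs(W[:,0]-x)<8]
    if len(q):i=q[:,1].argmax();print(x,q[i],q[:,2].max())
E
```

```text
430 [ 436.4 -173.8   73.9] 103.39173370892684
445 [ 452.7 -170.2   74.6] 106.68691571415206
460 [ 467.4 -165.8   72. ] 105.79024178664508
475 [ 482.6 -161.3   63.7] 107.24097685303877
490 [ 497.4 -157.6   64.2] 106.09440838679268
505 [ 512.7 -153.3   60.7] 106.57430105763103
520 [ 527.7 -149.7   61. ] 106.20792937680562
535 [ 540.9 -145.6   74.6] 107.31159149184293
550 [ 548.2 -143.7   62.9] 106.35967323090279
565 [ 558.2 -173.    76.1] 106.13383992164984
580 [ 572.3 -225.8   77.9] 103.99726795324375
```

Register stays at y < -144, so there is room. Descending onto the reel and closing.

Request:
jog_arm --pt "-0.003 -0.011 0.2 0 0 -0.1 0" --pt "-0.003 -0.011 0.35 0 0 -0.2 0" --pt "-0.003 -0.011 0.5 0 0 -0.2 0" --pt "-0.003 -0.011 0.65 0 0 -0.2 0" --pt "-0.003 -0.011 0.708 0 0 -0.2 0" --pt "-0.003 -0.011 0.708 0 0 -0.2 0" --pt "-0.003 -0.011 0.708 0 0 -0.2 0.5" --pt "-0.003 -0.011 0.708 0 0 -0.2 0.5" --pt "-0.003 -0.011 0.708 0 0 -0.2 0.6" --pt "-0.003 -0.011 0.708 0 0 -0.2 1" --pt "-0.003 -0.011 0.708 0 0 -0.2 1" --pt "-0.003 -0.011 0.708 0 0 -0.2 1"

```text
time_s: 3.75
tool_pos: [449.8, -69.8, 22.8]
tcp_rot: [0.001, 0.999, 0.034, -0.001]
wrist_force: [-1.1, 0.9, 7.0]
opening: 0.643
```

Request:
jog_arm --pt "0 0 -0.2 0 0 0 1" --pt "0 0 -0.4 0 0 0 1" --pt "0 0 -0.5 0 0 0 1" --pt "0 -0.1 -0.5 0 0 0 1" --pt "0 -0.3 -0.5 0 0 0 1" --pt "0 -0.5 -0.5 0 0 0 1" --pt "0 -0.7 -0.5 0 0 0 1" --pt "0 -0.9 -0.5 0 0 0 1" --pt "0 -1 -0.5 0 0 0 1" --pt "0 -1 -0.5 0 0 0 1"

```text
time_s: 4.75
tool_pos: [432.1, 184.1, 147.4]
tcp_rot: [0.0, 0.999, 0.038, -0.0]
wrist_force: [0.3, 0.3, -1.8]
opening: 0.647
```

Request:
jog_arm --pt "0.05 -0.1 0 0 0 0 1" --pt "0.1 -0.2 0 0 0 0 1" --pt "0.12 -0.3 0 0 0 0 1" --pt "0.12 -0.3 0 0 0 0 1" --pt "0.12 -0.3 0 0 0 0 1"

```text
time_s: 5.25
tool_pos: [456.4, 259.9, 147.2]
tcp_rot: [0.001, 0.999, 0.038, -0.001]
wrist_force: [0.0, -0.0, 0.0]
opening: 0.645
```

```bash
python3 - <<'E'
from h import *
np.set_printoptions(precision=2,suppress=True)
s,r=Rt();m=ctrl.camera_model("wrist");p,d=ctrl.camera("wrist")
cv2.imwrite("pics/w2.png",p[:,:,::-1]);np.save("w2.npy",d)
print(s["tool_pos"],s["qpos"],s["wrist_force"])
P=cloud("wrist",d,m)
def rep(n,x,y,lo,hi,R=60):
    q=P[(P[...,2]>lo)&(P[...,2]<hi)&(np.hypot(P[...,0]-x,P[...,1]-y)<R)].astype(np.float32)
    if len(q)>5:print(n,len(q),q.min(0),q.max(0),cv2.minEnclosingCircle(q[:,:2].copy()))
rep("base",457,311,7,16,50);rep("head",457,311,56,64,30);rep("sh",457,311,38,46,30)
t=s["tool_pos"];rep("reel",t[0],t[1],t[2]-3,t[2]+10,50);rep("reelall",t[0],t[1],t[2]-25,t[2]+10,27)
E
```

```text
[456.39 259.89 147.23] [-1.07  0.38  0.54  2.03 -0.27  0.8  -0.3 ] [ 0.03 -0.02  0.03]
base 4920 [420.22 275.5    7.04] [495.08 349.89  15.92] ((457.6224365234375, 312.6648864746094), 37.69898986816406)
head 275 [450.77 305.81  56.56] [464.11 319.12  61.05] ((457.5704650878906, 312.43438720703125), 6.849102020263672)
sh 230 [445.85 301.66  38.22] [469.07 323.96  45.36] ((457.52069091796875, 312.6006774902344), 11.702025413513184)
reel 6590 [418.66 240.88 144.25] [492.9  285.93 157.17] ((455.7744140625, 271.7272033691406), 37.2338981628418)
reelall 7871 [429.57 241.42 123.41] [483.29 285.93 154.06] ((456.38824462890625, 259.7978515625), 26.95709228515625)
```

View pics/w2.png

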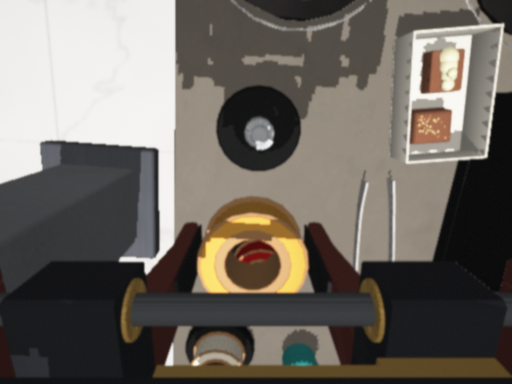

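Wrist view: bare spindle at (259,132), gold reel held level between the fingers with its top centred at about (253,262). Now the reel's offset in the hand.

```bash
python3 - <<'E'
from h import *
np.set_printoptions(precision=2,suppress=True)
s,r=Rt();m=ctrl.camera_model("wrist");d=np.load("w2.npy")
P=cloud("wrist",d,m)
L=r.inv().apply((P.reshape(-1,3)-s["tool_pos"])).reshape(P.shape)  # tool frame
v,u=np.mgrid[:384,:512]
k=(u>195)&(u<312)&(v>195)&(v<292)&(abs(L[...,0])<26)&(L[...,2]<0)&(L[...,2]>-9)
q=L[k];print(len(q),"z pct",np.percentile(q[:,2],[5,25,50,75,95]))
z=np.median(q[:,2])
q=q[abs(q[:,2]-z)<2.5]
# rim: per-x-bin extreme -y ; fit circle R=28
from scipy.optimize import least_squares as ls
pts=[]
for a in range(-20,21,2):
    w=q[abs(q[:,0]-a)<1]
    if len(w):pts.append((a,w[:,1].min()))
pts=np.array(pts);f=ls(lambda c:np.hypot(pts[:,0]-c[0],pts[:,1]-c[1])-28,[0,0],loss="soft_l1");print("rim",f.x,f.cost)
rad=np.hypot(q[:,0]-f.x[0],q[:,1]-f.x[1]);w=q[rad<19]
a=np.arctan2(w[:,1]-f.x[1],w[:,0]-f.x[0]);b=[]
for t in np.arange(-3.1,3.1,.2):
    j=abs(a-t)<.1
    if j.sum()>1:
        ww=w[j];b.append(ww[np.hypot(*(ww[:,:2]-f.x).T).argmin(),:2])
b=np.array(b);g=ls(lambda c:np.hypot(*(b-c[:2]).T)-c[2],[0,0,14],loss="soft_l1");print("bore",g.x,g.cost,len(b))
E
```

```text
5491 z pct [-5.78 -5.2  -4.76 -4.29 -3.29]
rim [0.19 2.09] 0.5403550299961297
bore [ 0.19  1.69 13.54] 0.5527813614465473 31
```

Request:
jog_arm --pt "0.01 -0.1 0 0 0 0 1" --pt "0.02 -0.2 0 0 0 0 1" --pt "0.02 -0.217 0.1 0 0 0 1" --pt "0.02 -0.217 0.22 0 0 0 1" --pt "0.02 -0.217 0.22 0 0 0 1" --pt "0.02 -0.217 0.22 0 0 0 1"

```text
time_s: 5.9
tool_pos: [457.4, 311.8, 92.4]
tcp_rot: [0.002, 0.999, 0.036, -0.001]
wrist_force: [0.6, 0.0, -0.2]
opening: 0.644
```

```bash
python3 - <<'E'
from h import *
np.set_printoptions(precision=2,suppress=True)
s,r=Rt();m=ctrl.camera_model("wrist");p,d=ctrl.camera("wrist");s2=ctrl.state()
print(s["tool_pos"],s2["tool_pos"],s2["joint_velocities"],r.as_rotvec())
cv2.imwrite("pics/w3.png",p[:,:,::-1][100:384,130:380].repeat(2,0).repeat(2,1))
E
```

```text
[457.42 311.76  92.42] [458.   312.46  93.2 ] [-0.   -0.01  0.   -0.02 -0.   -0.01  0.  ] [ 3.14  0.11 -0.  ]
```

View pics/w3.png

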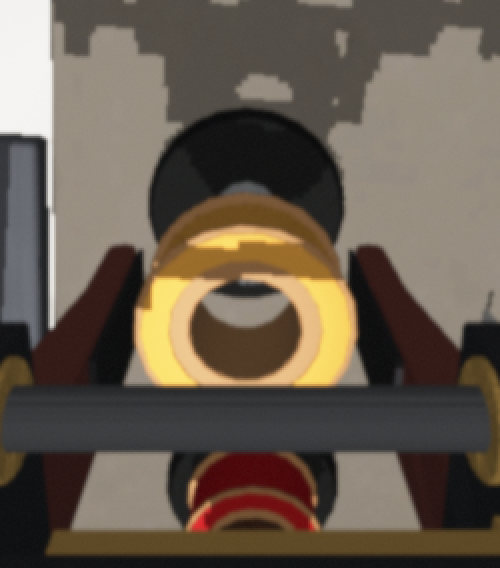

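```bash
python3 - <<'E'
from h import *
np.set_printoptions(precision=2,suppress=True)
A=[]
for i in range(6):
    m=ctrl.camera_model("wrist");p,d=ctrl.camera("wrist");s=ctrl.state();A.append(np.r_[s["tool_pos"],s["qpos"][0],s["tcp_rot"][2],np.linalg.inv(m["world_to_cam"])[:3,3]])
A=np.array(A);print(A);print(A.mean(0))
E
```

```text
[[458.27 312.99  93.57  -1.08   0.04 453.02 387.55 237.64]
 [458.26 313.36  93.68  -1.08   0.04 453.12 387.94 238.07]
 [458.17 313.61  93.6   -1.08   0.04 453.06 388.25 238.2 ]
 [457.94 313.74  93.41  -1.08   0.04 452.92 388.46 238.13]
 [457.8  313.79  93.2   -1.08   0.04 452.75 388.61 237.95]
 [457.65 313.8   92.99  -1.08   0.04 452.59 388.7  237.72]]
[458.01 313.55  93.41  -1.08   0.04 452.91 388.25 237.95]
```

The tool is still settling onto the target. Descending over the head first, then checking the force.

Request:
jog_arm --pt "-0.001 0.002 0.03 0 0 0 1" --pt "-0.001 0.002 0.06 0 0 0 1" --pt "-0.001 0.002 0.09 0 0 0 1" --pt "-0.001 0.002 0.1 0 0 0 1" --pt "-0.001 0.002 0.1 0 0 0 1" --pt "-0.001 0.002 0.1 0 0 0 1"

```text
time_s: 6.85
tool_pos: [457.5, 313.2, 67.9]
tcp_rot: [0.0, 0.999, 0.037, -0.0]
wrist_force: [0.2, 0.3, 0.2]
opening: 0.648
```

Request:
jog_arm --pt "-0.001 -0.004 0.0 0 0 0 1" --pt "-0.001 -0.004 0.02 0 0 0 1" --pt "-0.001 -0.004 0.04 0 0 0 1" --pt "-0.001 -0.004 0.06 0 0 0 1" --pt "-0.001 -0.004 0.06 0 0 0 1"

```text
time_s: 7.35
tool_pos: [456.6, 313.8, 52.0]
tcp_rot: [0.001, 0.999, 0.037, -0.001]
wrist_force: [0.3, 0.0, -0.8]
opening: 0.644
```

Request:
jog_arm --pt "0 0 0.02 0 0 0 1" --pt "0 0 0.04 0 0 0 1" --pt "0 0 0.06 0 0 0 1" --pt "0 0 0.068 0 0 0 1" --pt "0 0 0.068 0 0 0 1" --pt "0 0 0.068 0 0 0 1"

```text
time_s: 7.95
tool_pos: [456.6, 313.8, 34.9]
tcp_rot: [0.001, 0.999, 0.037, -0.001]
wrist_force: [-0.1, 0.4, -0.4]
opening: 0.647
```

Request:
jog_arm --pt "0 0 0 0 0 0 0.2" --pt "0 0 0 0 0 0 0" --pt "0 0 0 0 0 0 0" --pt "0 0 0 0 0 0 0" --pt "0 0 -0.1 0 0 0 0" --pt "0 0 -0.25 0 0 0 0" --pt "0 0 -0.4 0 0 0 0" --pt "0 0.15 -0.56 0 0 0 0" --pt "0 0.3 -0.56 0 0 0 0" --pt "0 0.3 -0.56 0 0 0 0" --pt "0 0.3 -0.56 0 0 0 0"

```text
time_s: 9.05
tool_pos: [462.5, 238.6, 175.4]
tcp_rot: [0.0, 0.999, 0.036, -0.001]
wrist_force: [0.1, 0.1, 0.6]
opening: 0.999
```

```bash
python3 - <<'E'
from h import *
np.set_printoptions(precision=2,suppress=True)
s,r=Rt();m=ctrl.camera_model("wrist");p,d=ctrl.camera("wrist")
t,dt=ctrl.camera("top")
a=t[:,:,::-1][150:290,100:300].repeat(2,0).repeat(2,1);b=p[:,:,::-1]
b=cv2.resize(b,(373,280));cv2.imwrite("pics/w4.png",np.hstack([a,b]))
print(s["tool_pos"],s["qpos"],s["tcp_rot"])
for n,P in(("w",cloud("wrist",d,m)),("t",cloud("top",dt))):
  def rep(k,x,y,lo,hi,R=60):
    q=P[(P[...,2]>lo)&(P[...,2]<hi)&(np.hypot(P[...,0]-x,P[...,1]-y)<R)].astype(np.float32)
    if len(q)>5:print(n,k,len(q),np.median(q,0),cv2.minEnclosingCircle(q[:,:2].copy()))
  rep("gold",457.5,312.5,30,55,32);rep("redcap",469,182.4,68,78,25);rep("redreel",469,182.4,36,46,35)
E
```

```text
[462.46 238.6  175.36] [-1.06  0.34  0.57  2.02 -0.24  0.86 -0.29] [ 0.    1.    0.04 -0.  ]
w gold 2967 [457.08 312.9   39.72] ((457.10009765625, 311.740234375), 27.830202102661133)
w redcap 1490 [469.33 185.91  72.54] ((469.36676025390625, 184.06683349609375), 20.423934936523438)
w redreel 946 [467.99 198.37  39.71] ((469.4800720214844, 184.5584259033203), 27.7624568939209)
t redcap 350 [469.22 183.05  73.52] ((469.273681640625, 182.65235900878906), 19.884565353393555)
t redreel 285 [464.07 175.31  40.87] ((469.08502197265625, 182.75498962402344), 27.762908935546875)
```

View pics/w4.png

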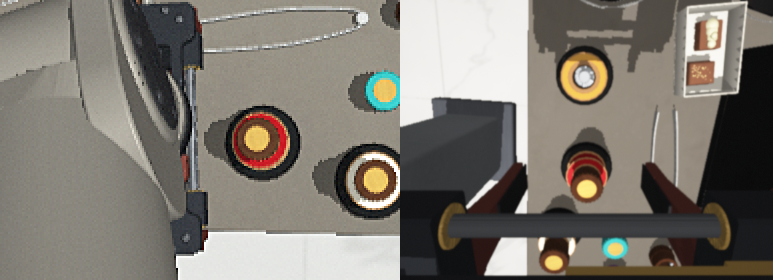

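Top and wrist views: the gold reel lies on its base at wrist crop (585,75), top at 39.7 mm, so it is home. The red cap's brass disc is at wrist crop (586,188). Grasping the red cap next.

Request:
jog_arm --pt "0.01 0.12 0 0 0 0 0" --pt "0.012 0.22 0 0 0 0 0" --pt "0.012 0.22 0.1 0 0 0 0" --pt "0.012 0.22 0.22 0 0 0 0" --pt "0.012 0.22 0.34 0 0 0 0" --pt "0.012 0.22 0.44 0 0 0 0" --pt "0.012 0.22 0.44 0 0 0 0" --pt "0.012 0.22 0.44 0 0 0 0" --pt "0.012 0.22 0.44 0 0 0 0" --pt "0.012 0.22 0.44 0 0 0 0"

```text
time_s: 10.15
tool_pos: [469.6, 186.0, 65.9]
tcp_rot: [0.0, 0.999, 0.038, -0.0]
wrist_force: [0.1, 0.3, 0.9]
opening: 1.001
```

Request:
jog_arm --pt "-0.002 0.009 0.004 0 0 0 0" --pt "-0.002 0.009 0.004 0 0 0 0.4" --pt "-0.002 0.009 0.004 0 0 0 0.5" --pt "-0.002 0.009 0.004 0 0 0 0.6" --pt "-0.002 0.009 0.004 0 0 0 1" --pt "-0.002 0.009 0.004 0 0 0 1" --pt "-0.002 0.009 0.004 0 0 0 1" --pt "-0.002 0.009 0.004 0 0 0 1"

```text
time_s: 10.95
tool_pos: [469.3, 183.7, 64.9]
tcp_rot: [0.0, 0.999, 0.038, -0.0]
wrist_force: [0.8, 0.4, -0.3]
opening: 0.449
```

Gripped (39.5 mm). Trying counter-clockwise (negative tool rz) first.

Request:
jog_arm --pt "0 0 0 0 0 -0.1 1" --pt "0 0 0 0 0 -0.2 1" --pt "0 0 0 0 0 -0.3 1" --pt "0 0 0 0 0 -0.4 1" --pt "0 0 0 0 0 -0.5 1" --pt "0 0 0 0 0 -0.6 1" --pt "0 0 0 0 0 -0.6 1" --pt "0 0 0 0 0 -0.6 1"

```text
time_s: 11.75
tool_pos: [469.3, 183.6, 64.9]
tcp_rot: [0.0, 0.963, 0.269, -0.0]
wrist_force: [0.2, -0.4, 1.4]
opening: 0.448
```

```bash
python3 - <<'E'
from h import *
np.set_printoptions(precision=3,suppress=True)
s,r=Rt();print(s["ft_torque"],s["wrist_force"],s["joint_efforts"],s["qpos"],s["tool_pos"],2*np.arctan2(s["tcp_rot"][2],s["tcp_rot"][1]))
E
```

```text
[-0.104  0.091 -0.003] [ 0.177 -0.417  1.4  ] [  0.098 -44.471   5.04  -16.501  -0.034  -0.03    0.075] [-0.779  0.473  0.351  2.116 -0.281  0.597  0.314] [469.316 183.625  64.887] 0.5442260850770467
```

No resisting torque after 0.47 rad, so this is the loosening direction. Continuing.

Request:
jog_arm --pt "0 0 0 0 0 -0.12 1" --pt "0 0 0 0 0 -0.24 1" --pt "0 0 0 0 0 -0.36 1" --pt "0 0 0 0 0 -0.48 1" --pt "0 0 0 0 0 -0.6 1" --pt "0 0 0 0 0 -0.72 1" --pt "0 0 0 0 0 -0.84 1" --pt "0 0 0 0 0 -0.96 1" --pt "0 0 0 0 0 -1 1" --pt "0 0 0 0 0 -1 1"

```text
time_s: 12.75
tool_pos: [469.3, 183.6, 64.9]
tcp_rot: [0.0, 0.788, 0.616, -0.0]
wrist_force: [-0.7, -0.0, 0.8]
opening: 0.446
```

```bash
python3 - <<'E'
from h import *
np.set_printoptions(precision=3,suppress=True)
s,r=Rt();print(s["ft_torque"],s["wrist_force"],s["joint_efforts"],s["qpos"],s["tool_pos"],2*np.arctan2(s["tcp_rot"][2],s["tcp_rot"][1]))
E
```

```text
[0.013 0.021 0.054] [-0.717 -0.037  0.778] [  0.109 -45.546   2.544 -16.719   0.034   0.052   0.308] [-0.612  0.453  0.141  2.105 -0.111  0.591  0.935] [469.342 183.573  64.875] 1.327558436056337
```

Request:
jog_arm --pt "0 0 0 0 0 -0.1 1" --pt "0 0 0 0 0 -0.2 1" --pt "0 0 0 0 0 -0.3 1" --pt "0 0 0 0 0 -0.3 1" --pt "0 0 0 0 0 -0.3 1"

```text
time_s: 13.25
tool_pos: [469.4, 183.5, 64.9]
tcp_rot: [-0.0, 0.711, 0.703, -0.0]
wrist_force: [-0.0, -0.1, 1.5]
opening: 0.447
```

```bash
python3 - <<'E'
from h import *
np.set_printoptions(precision=3,suppress=True)
s,r=Rt();print(s["ft_torque"],s["wrist_force"],s["joint_efforts"],s["qpos"],s["tool_pos"],2*np.arctan2(s["tcp_rot"][2],s["tcp_rot"][1]))
E
```

```text
[-0.009  0.024 -0.05 ] [-0.023 -0.12   1.5  ] [  0.122 -45.672   1.992 -16.846   0.008  -0.014   0.057] [-0.562  0.451  0.08   2.101 -0.063  0.592  1.122] [469.353 183.534  64.882] 1.5595665746368403
```

Turned 1.48 rad with no stop felt. Lifting gently as a test.

Request:
jog_arm --pt "0 0 -0.01 0 0 0 1" --pt "0 0 -0.02 0 0 0 1" --pt "0 0 -0.03 0 0 0 1" --pt "0 0 -0.03 0 0 0 1"

```text
time_s: 13.65
tool_pos: [469.4, 183.6, 72.7]
tcp_rot: [-0.0, 0.711, 0.703, -0.0]
wrist_force: [0.2, 0.5, -0.8]
opening: 0.448
```

Request:
jog_arm --pt "0 0 -0.04 0 0 0 1" --pt "0 0 -0.1 0 0 0 1" --pt "0 0 -0.2 0 0 0 1" --pt "0 0 -0.3 0 0 0 1" --pt "0 0 -0.42 0 0 0 1" --pt "0 0 -0.5 0 0 0 1" --pt "0 0 -0.5 0 0 0 1" --pt "0 0 -0.5 0 0 0 1" --pt "0 0 -0.5 0 0 0 1" --pt "0 0 -0.5 0 0 0 1"

```text
time_s: 14.65
tool_pos: [468.7, 183.3, 196.6]
tcp_rot: [-0.0, 0.711, 0.703, -0.001]
wrist_force: [0.5, -0.1, -1.1]
opening: 0.449
```

```bash
python3 - <<'E'
from h import *
np.set_printoptions(precision=2,suppress=True)
s,r=Rt();m=ctrl.camera_model("wrist");p,d=ctrl.camera("wrist")
t,dt=ctrl.camera("scene")
a=cv2.resize(t[:,:,::-1][130:290,140:350],(420,320));b=cv2.resize(p[:,:,::-1],(380,320));cv2.imwrite("pics/w5.png",np.hstack([a,b]))
print(s["tool_pos"],s["wrist_force"],s["opening"],s["joint_velocities"])
P=cloud("scene",dt)
for k,x,y,lo,hi,R in(("gold",457.5,312.5,30,52,32),("redreel",469,183.5,30,46,35),("redhead",469,183.5,50,66,20),("white",434,72,68,78,25),("spare",600,30,20,34,40)):
    q=P[(P[...,2]>lo)&(P[...,2]<hi)&(np.hypot(P[...,0]-x,P[...,1]-y)<R)].astype(np.float32)
    if len(q)>5:print(k,len(q),np.median(q,0),cv2.minEnclosingCircle(q[:,:2].copy()))
E
```

```text
[468.74 183.28 196.56] [ 0.53 -0.11 -1.08] 0.44859088245116135 [ 0.  0.  0. -0.  0.  0. -0.]
gold 261 [452.25 305.13  40.21] ((456.3535461425781, 311.5702209472656), 29.0065975189209)
redreel 295 [464.32 177.57  39.98] ((470.0069274902344, 183.50967407226562), 28.38188362121582)
redhead 43 [467.72 180.26  56.3 ] ((469.8177490234375, 180.67645263671875), 11.854561805725098)
white 218 [432.45  70.59  72.9 ] ((434.9395446777344, 72.82474517822266), 20.609256744384766)
spare 132 [603.59  31.1   28.53] ((605.5203857421875, 33.05635070800781), 19.56031036376953)
```

View pics/w5.png

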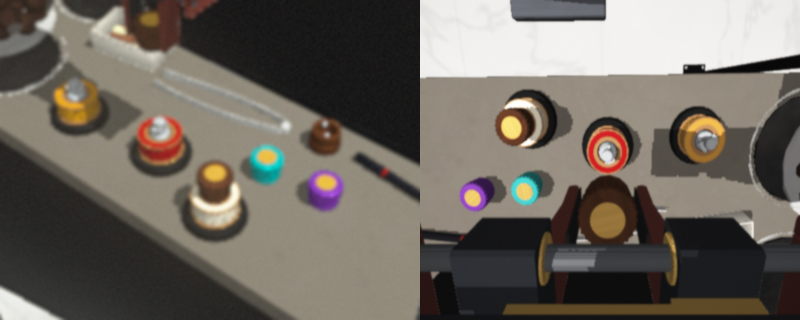

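The cap is off and upright in the gripper at wrist crop (607,218). The red reel is on its bare spindle at scene crop (160,140), gold is home at (77,103), the white cap is shut at (215,175), and the spare is untouched at (325,135). Handing in.

```bash
python3 -c "
from rig import ctrl
print(ctrl.sign_off(),ctrl.state()['time_s'])"
```

```text
the job is handed in; nothing more can be done
the job is handed in; nothing more can be done
```

The job is done and handed in at about 15 s of the 61 s allowed; sign-off gives no verdict.

- **Gold reel:** it is on the bare spindle and released, with its top measured at about 40 mm, which is the home height.
- **Red cap:** I tried counter-clockwise first and it turned 1.48 rad with no stop, so the thread is right-handed and I never needed to turn it the other way. The cap is held upright, its underside about 115 mm above the spindle head.
- **Other things:** in the last pictures the red reel is still on its spindle (top 40 mm), the white cap is shut (top 73 mm), and the spare cap is where it lay.

None of these checks failed. The tool's measured position kept drifting by about 1–2 mm after some moves, so I corrected for that on the way. The reel still went down over the spindle with no contact force measured.

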